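Clamp a ring mould in the bench cam press and hold the lever at top lift

ROBOT

A 7-joint arm with a two-finger parallel gripper is mounted at the origin on the work surface. World frame = base frame: x ahead of the robot, y to its left, z up, the work surface at z = 0. Lengths are in mm, angles in rad, forces in N, time in s.
With the tool pointing down it reaches from about 400 to 750 mm from the base axis. Payload 19.5 kg.
Tool frame: the origin (TCP) lies where the fingers leave the gripper's body, on its centre line; the fingertips stand 73 mm ahead of it and the grasp point (between the pads) lies 54 mm ahead of it (ctrl.nose_length is the z of the fingertips in the tool frame, in mm); z points along the fingers, y is the line along which they close (so a half turn about z gives the same grasp; the last joint's range is limited). The gripper opens to 85 mm and grips with 20 to 120 N. Pads are 22 mm wide; open, the fingers measure 114 mm over their backs; the gripper's body (76 mm by 85 mm) begins 54 mm behind the grasp point. The pads swing forward as they close: fully open they stand 13 mm farther back than shut.
Start: joints at [1.277, 0.707, -0.028, 1.485, 0.022, 0.951, -0.075], TCP at [143.256, -556.85, 303.868] pointing down, gripper open.
Joint ranges: [-2.71, 2.71], [-0.32, 2.16], [-1.57, 1.52], [0, 2.45], [-1.46, 4.6], [0, 2.02], [-2.83, 2.83]. Speed limits (rad/s): [1.89, 1.89, 2.57, 2.57, 3.01, 3.01, 3.01].

INTERFACE

Orientations are given as a rotation vector (axis times angle).
In Python, from workcell import ctrl gives the robot as it stands.
- The arm moves only by the tool arm_command, never from a script. Its arguments are lists of equal length, an entry for each row: "travel": the shift along the tool's x, y, z in units of 0.3 m (1.0 is 0.3 m), a list of three; "roll": the turn about the tool's z in units of pi/4 rad (1.0 is pi/4 rad). In form: {"travel": [[dx, dy, dz], ...], "roll": [roll, ...]}. A call has exactly 10 rows; each row is the pose to reach, as a shift and turn from the pose commanded when the call began, along the tool's axes at that moment; what a row does not reach only later rows make up. A row lasts 1/8 s, in which the tool goes at most 62.5 mm and 10.7 degrees, less where a joint would pass 70% of its speed; a pose out of reach is approached as far as the arm can. A call with a number of a shift or a turn outside -1 to 1 is refused whole. A call with a gripper value outside its range is refused whole. "hand" is the closure in counts, from 0 (fully open) to 255 (shut), set as the call begins (left out, the last holds). The fingers move at their own pace and stop on an object; "force" is the grip in N (left out, the last holds). Time passes only in rows, so rows that repeat a pose let the fingers close, or fill a call up. It gives the time, the measured TCP pose, the force, the opening and the grip force at its end, in the units of the state.
- ctrl.sense(): the state, without advancing time (a new reading comes with each control period).
- ctrl.grab_frame(name): name is "scene" or "top" or "wrist"; returns the picture (480x640x3 uint8, red, green, blue); there is no depth.
- ctrl.camera_model(name): a dict with "fov_y" (degrees; the focal length in pixels is half the picture's height over the tangent of half this angle, whatever the lens; pixels are square), "cx", "cy" (the principal point, pixels), "k1" (the pictures are not rectified: a ray, as slopes to the right and down, at radius r is drawn at 1 + k1 r^2 times it, then the intrinsics apply), "R" (3x3) and "t" (3): a world point X has camera coordinates R X + t. Camera axes: x right, y down, z forward; pixel columns grow to the right and rows downward; lengths in mm; the calibration is good to about 2 mm. A picture is of the moment at which its call begins: read the wrist's pose just before it. camera_model takes no time and is no camera call; for the wrist camera it gives the pose at the moment of the call.
- ctrl.job_done(): hands the job in; it is judged then, once.
Trained networks look in the newest picture that a camera, given by its name, has taken for a name from the list of things; names that differ only in an ending like _2 or _b are one class to them, and where a whole thing is asked for, a point or a joint stands for the part that bears it (a point fixed in the world has none). Each returns a list of dicts, best first, with "conf" (0 to 1); they miss things now and then, are a little off and sometimes report something else, mostly with a low value. They report only what shows in the picture. A call takes as long as a camera call.
- ctrl.cut_out(camera, label): "pixels" (480x640 bool, what is visible of it) and "bbox" ([left, top, width, height] in pixels, round what is visible of it).
The state is a dict: "clock": time; "joint_pos": joint angles; "joint_vel": joint speeds; "effort": joint torques, N m; "eef_pos": TCP position; "orientation": TCP orientation; "wrist_force": force on the tool from outside, world axes, zero at the start; "moment": the same for the moment, N m; "finger_gap": opening from 0.0 (shut) to 1.0 (fully open); "grasp_force": force on a finger pad.
Only numpy, scipy, OpenCV 4.12 (cv2) and the standard library are available. Lean on these libraries where they do the work, as an engineer would, in place of code of your own. Each camera call takes 0.05 s, during which the arm holds its last target. There are 200 camera calls.

TASK

Clamp the ring mould in the little cam press on the jeweller's bench: first, with the cam lever still up, swing the strap round over the mould until it is fully home in its catch; then bring the cam lever down to the point where the cam lifts highest, which is where the lever lies level, neither short of it nor past it. The lever springs back if let go, so finish while still holding it there by its knob with the gripper, and do not knock the other things on the bench about.

Things in the scene. Friction and masses are not known exactly. Their poses are not given: they have to be found in the camera images.
- press: Cam press fixed to the bench: 100 x 160 x 12 mm base plate, two cheeks, seat for the mould, pivot post (at y = -58 mm) and C-shaped catch (at y = +58 mm, 18 mm wide, top at z = 150 mm, open to -x, its upright on the +x side). Origin: underside centre, on the bench; z up, x away from the robot at yaw 0 (turned at most 0.35 rad), y left. The lever is on its +x side and swings down to -y.
- strap (a joint): Angle (rad) of the strap, a flat steel bar 20 mm wide, 10 mm thick (top at z = 138 mm) that swings level about the pivot post. 0: along the press's y axis, its end home in the catch against the stop; it grows as the strap swings open towards the press's -x side (to 1.3). Starts at 0.5 to 1.05; light friction (under 1 N at the knob), stays where it is left.
- strap_knob (a point): Black upright round grip standing on the free end of the strap, 18 mm in diameter and 36 mm tall. Origin: its centre, 155 mm from the pivot axis, 156 mm above the bench; its top is at 174 mm, the bar's top at 138 mm. With the strap home it is at x = 0, y = +97 mm of the press.
- strap_pivot (a point): Point on the strap's vertical pivot axis, at the height of the knob's centre (156 mm); at x = 0, y = -58 mm of the press.
- lever_angle (a joint): Angle (rad) of the cam lever about the press's x. 0: upright; grows as it swings down towards the press's -y side; 1.571: level, the cam at its highest, the mould lifted 7 mm or so; beyond that it sinks again, to the stop at 1.85. Starts at 0.08 to 0.35. A return spring and friction resist (up to 4 N at the knob); let go at level, it swings back up.
- cam_lever: The whole cam lever: hub on the press's +x side, steel rod 10 mm thick, black knob across its end. Origin: on the lever axis, at x = y = 0, z = 65 mm of the press; its x is the lever axis, its z points along the rod, outward.
- lever_knob (a point): Centre of the lever's black knob, a short barrel 28 mm in diameter and 28 mm long lying along the lever axis direction, with flat ends, 160 mm from the lever axis. 225 mm above the bench when upright; level, 65 mm above it and 160 mm to the press's -y side. Pinched by its flat ends (fingers closing along the press's x) it can turn between the pads.
- lever_axis (a point): Point on the lever's horizontal axis in the plane in which the handle swings: at x = +60 mm, y = 0, z = 65 mm of the press.
- mould: Loose two-part aluminium ring mould, 56 x 44 x 24 mm, 0.1 to 0.2 kg, lying in its rimmed seat under the place of the strap's pad; it stays where it is. Origin: centre of its underside, 87 mm above the bench before lifting; its top is 5 mm below the pad. A lifter plate in the middle of the seat starts to raise it at a lever angle of about 0.4.
- pad: Round rubber pressure pad, 26 mm in diameter, sprung (3 N per mm) under the strap, 58 mm from the pivot. Origin: centre of its underside, 116 mm above the bench. With the strap home and the cam highest, the lifted mould presses it in by 2 to 3 mm.
- calliper: Bystander: steel and black sliding calliper, 150 mm long, 12 mm high, lying in front of the press. Origin: underside.
- pliers: Bystander: pliers with green grips, 150 mm long, 14 mm high, lying at the press's +y side. Origin: underside.
- file_pot: Bystander: brass pot 52 mm wide and 85 mm tall with needle files up to 180 mm high, at the press's near right. Origin: underside centre.
- solder_block: Bystander: black soldering block 85 x 60 x 30 mm, on the press's far side. Origin: underside centre.
- ring_cone: Bystander: pale ring cone, 76 mm wide foot, 120 mm tall. Origin: underside centre.
- jar: Bystander: black jar, 76 mm wide, 85 mm tall. Origin: underside centre.
- driver_stand: Bystander: round aluminium stand, 72 mm wide, with six small screwdrivers, 108 mm tall. Origin: underside centre.
- mallet: Bystander: small hammer, 220 mm long, lying. Origin: underside.

How it is judged:
By the outcome, as a careful person would: the job done as asked, in the order asked, and still so for the second after the job is handed in, while the arm keeps its last pose, push and grip.
It also fails if it takes over 48 s, if anything falls off the work surface, if the arm or the gripper's body presses on something with over 40 N, if the wrist force passes 120 N, or if a joint passes its speed limit or range.

## Working session

There is one attempt and no reset: what is moved stays moved. The work goes in short steps, Python scripts to look and compute and a tool call to move; the robot and the scene stay as the last step left them, time stands still between calls to the robot, and variables do not carry over. Pictures are saved under pics/ and viewed, at most 10 in all, crops included, and the job is handed in when it is done.

Besides the shell and the picture viewer there is one more tool, called after "Call:" as name(argument=value, ...), one argument or row to a line, values as JSON. arm_command: Moves the arm, as the interface text tells. Shifts and turns lie within -1 to 1; 1 stands for 0.3 m of shift or pi/4 rad of turn. Its arguments: {"type":"object","properties":{"travel":{"type":"array","items":{"type":"array","items":{"type":"number"}}},"roll":{"type":"array","items":{"type":"number"}},"hand":{"type":"number"},"force":{"type":"number"}},"required":["travel","roll"]}

```bash
mkdir -p pics; ls; python3 - <<'E'
from workcell import ctrl
import cv2,numpy as np
s=ctrl.sense();print({k:np.round(v,3).tolist() for k,v in s.items()})
ims=[]
for n in("scene","top"):
    im=ctrl.grab_frame(n);cv2.imwrite(f"pics/{n}0.png",im[:,:,::-1])
    m=ctrl.camera_model(n);print(n,m)
    for l in("press","strap","strap_knob","strap_pivot","lever_knob","lever_axis","cam_lever","mould","file_pot"):
        r=ctrl.cut_out(n,l)
        print(n,l,[(round(d["conf"],2),d["bbox"],np.round(np.argwhere(d["pixels"]).mean(0)[::-1],1).tolist()) for d in r[:2]])
print(ctrl.sense()["clock"])
E
```

```text
pics
{'clock': 0.0, 'joint_pos': [1.277, 0.707, -0.028, 1.485, 0.022, 0.951, -0.076], 'joint_vel': [-0.001, 0.001, -0.0, -0.001, 0.001, 0.0, 0.001], 'effort': [0.002, -88.32, 1.235, -23.617, 0.017, 0.007, -0.0], 'eef_pos': [143.218, -556.693, 303.433], 'orientation': [-3.116, -0.394, 0.0], 'wrist_force': [0.059, -0.015, 0.235], 'moment': [0.029, 0.011, 0.055], 'grasp_force': 0.0, 'finger_gap': 1.002}
scene {'fov_y': 42.754079541838415, 'cx': 322.32723887184136, 'cy': 231.01346004951708, 'k1': -0.1588493299670638, 'R': array([[ 0.68489545,  0.72863452, -0.00315459],
       [ 0.53099575, -0.50207604, -0.68261495],
       [-0.49896066,  0.4658448 , -0.73077143]]), 't': array([-403.33507958, -163.39727824, 1955.53610764])}
scene press [(0.72, [271.5, 210.3, 65.9, 102.1], [304.6, 273.0])]
scene strap [(0.67, [284.6, 212.7, 18.0, 60.6], [292.4, 244.7])]
scene strap_knob [(0.82, [281.9, 213.7, 15.2, 60.4], [292.1, 247.2])]
scene strap_pivot [(0.93, [269.0, 214.0, 70.4, 100.4], [304.4, 273.8])]
scene lever_knob [(0.8, [301.8, 246.8, 26.2, 43.7], [315.4, 268.2]), (0.41, [205.3, 362.2, 35.3, 4
[... 668 characters left out ...]
top press [(0.83, [306.4, 189.6, 64.7, 91.2], [337.6, 240.6]), (0.16, [452.3, 174.4, 31.8, 36.7], [467.0, 191.9])]
top strap [(0.7, [313.4, 222.0, 57.5, 60.7], [340.6, 251.7])]
top strap_knob [(0.65, [314.5, 224.8, 57.3, 55.9], [340.3, 252.0])]
top strap_pivot [(0.56, [306.5, 189.9, 64.8, 89.7], [337.1, 240.4])]
top lever_knob [(0.78, [328.0, 190.9, 32.8, 32.2], [345.6, 203.5]), (0.54, [312.7, 222.8, 58.5, 58.4], [340.7, 251.6])]
top lever_axis [(0.59, [304.2, 187.4, 66.2, 95.4], [336.5, 240.7])]
top cam_lever [(0.8, [326.0, 186.8, 36.8, 71.9], [345.0, 204.9])]
top mould [(0.97, [327.7, 220.1, 22.9, 24.7], [337.2, 233.6])]
top file_pot [(0.62, [393.1, 246.4, 22.4, 23.5], [402.2, 259.8])]
1.0
```

```bash
python3 - <<'E'
import cv2,numpy as np
a=cv2.imread("pics/scene0.png")[190:330,190:380];b=cv2.imread("pics/top0.png")[160:300,260:450]
cv2.imwrite("pics/c0.png",np.hstack([cv2.resize(x,(400*1,295),interpolation=cv2.INTER_CUBIC) for x in(a,b)]))
s=cv2.imread("pics/scene0.png");cv2.imwrite("pics/big.png",np.vstack([cv2.resize(a,(800,590),interpolation=cv2.INTER_CUBIC)]))
cv2.imwrite("pics/bigt.png",cv2.resize(b,(800,590),interpolation=cv2.INTER_CUBIC))
E
```

```text
(no output)
```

View pics/big.png

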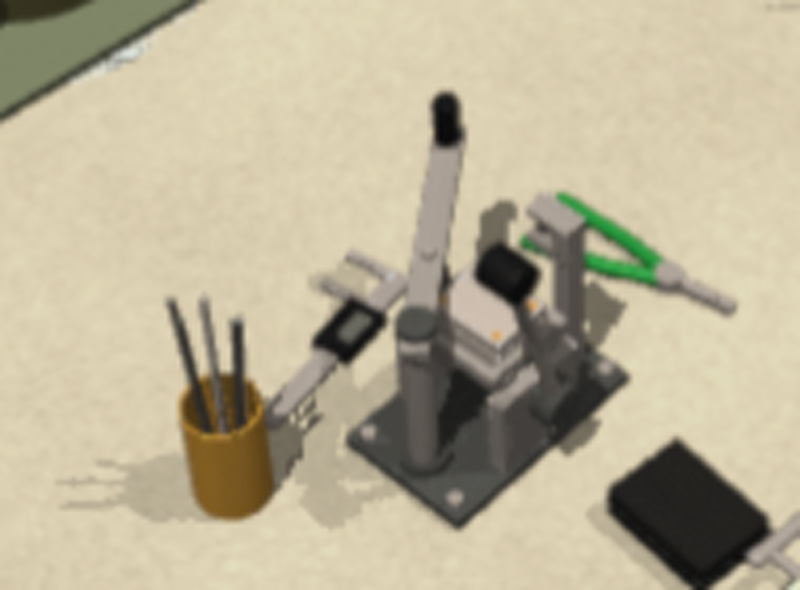

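View pics/bigt.png

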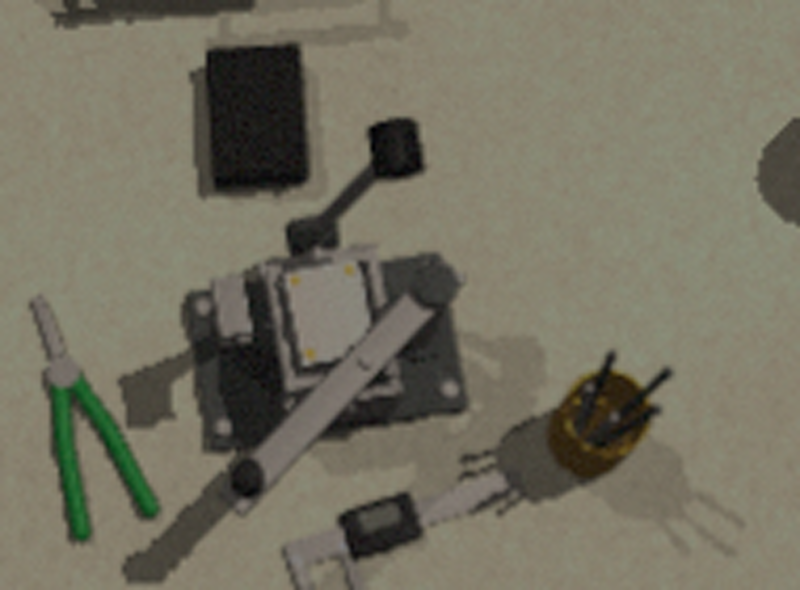

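View pics/top0.png

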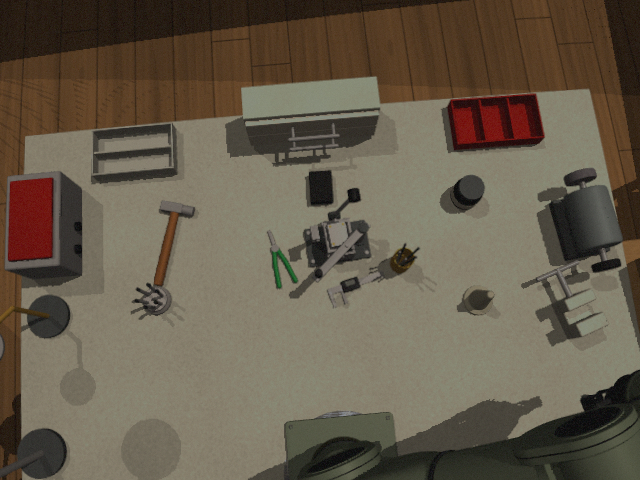

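The scene crop shows the strap knob at about (296,218), the lever knob at (310,255) and the post top at (289,267). The top picture shows the strap knob at (318,273), the lever knob at (354,195) and the post top at (363,227). The strap is open and the lever nearly upright. The press model can be fitted to these points.

```bash
cat > h.py <<'E'
import numpy as np
from scipy.optimize import least_squares
from scipy.spatial.transform import Rotation as Ro
def proj(m,X):
    c=m["R"]@np.asarray(X,float)+m["t"];s=c[:2]/c[2];f=240/np.tan(np.radians(m["fov_y"])/2)
    return f*s*(1+m["k1"]*s@s)+[m["cx"],m["cy"]]
def tri(obs,x0=(600,0,150)):
    r=least_squares(lambda X:np.concatenate([proj(m,X)-p for m,p in obs]),x0);return r.x,np.abs(r.fun).max()
def model(p):
    x,y,yaw,st,le=p;c,s=np.cos(yaw),np.sin(yaw)
    W=lambda q:np.array([x+c*q[0]-s*q[1],y+s*q[0]+c*q[1],q[2]])
    d={n:W(q) for n,q in dict(b1=(50,80,12),b2=(50,-80,12),b3=(-50,-80,12),b4=(-50,80,12),post=(0,-58,145),axis=(60,0,65)).items()}
    d["sk"]=W((-155*np.sin(st),-58+155*np.cos(st),156));d["skh"]=W((0,97,156))
    d["lk"]=W((60,-160*np.sin(le),65+160*np.cos(le)));d["lkh"]=W((60,-160,65))
    return d
E
python3 - <<'E'
from h import *
from workcell import ctrl
S,T=ctrl.camera_model("scene"),ctrl.camera_model("top")
cs=lambda u,v:np.array([u/4.2105+190,v/4.2143+190]); ct=lambda u,v:np.array([u/4.2105+260,v/4.2143+160])
o={"sk":(cs(445,118),ct(247,477)),"lk":(cs(507,273),ct(395,147)),"post":(cs(418,325),ct(435,280))}
for k,(a,b) in o.items(): print(k,tri([(S,a),(T,b)]))
L=[(S,k,a) for k,(a,b) in o.items()]+[(T,k,b) for k,(a,b) in o.items()]
L+=[(T,"b4",ct(205,450)),(T,"b3",ct(467,410)),(T,"b1",ct(185,292)),(S,"b3",cs(350,440)),(S,"b2",cs(460,525)),(S,"b1",cs(628,375))]
f=lambda p:np.concatenate([proj(m,model(p)[k])-q for m,k,q in L])
r=least_squares(f,[600,0,0,.8,.2],x_scale=[10,10,.1,.1,.1],loss="soft_l1")
print(r.x.round(3));print(f(r.x).reshape(-1,2).round(1).tolist())
print({k:v.round(0).tolist() for k,v in model(r.x).items()})
for n,m in(("scene",S),("top",T)):pass
E
```

```text
sk (array([466.16702404,  19.55080754, 159.11276722]), np.float64(0.033552636237232036))
lk (array([627.90792807, -74.72668689, 221.85609031]), np.float64(0.1439868746683146))
post (array([570.98781669, -96.12786839, 144.03982464]), np.float64(0.28637528942630297))
[ 5.65216e+02 -3.80510e+01  8.00000e-02  6.51000e-01  2.61000e-01]
[[0.0, 0.9], [0.1, 0.7], [-0.5, -0.5], [-0.0, 0.1], [-0.4, 0.0], [-0.3, 0.2], [1.0, -0.4], [0.1, -1.4], [-0.7, -0.4], [-1.4, -0.9], [-0.3, -0.4], [0.4, -0.6]]
{'b1': [609.0, 46.0, 12.0], 'b2': [621.0, -114.0, 12.0], 'b3': [522.0, -122.0, 12.0], 'b4': [509.0, 38.0, 12.0], 'post': [570.0, -96.0, 145.0], 'axis': [625.0, -33.0, 65.0], 'sk': [466.0, 19.0, 156.0], 'skh': [557.0, 59.0, 156.0], 'lk': [628.0, -74.0, 220.0], 'lkh': [638.0, -193.0, 65.0]}
```

Call:
arm_command(
  travel=[
    [0.07,-0.07,0],
    [0.16,-0.17,0],
    [0.26,-0.27,0],
    [0.36,-0.38,0],
    [0.46,-0.48,0],
    [0.56,-0.59,0],
    [0.65,-0.68,0],
    [0.72,-0.76,0],
    [0.76,-0.8,0],
    [0.76,-0.8,0],
  ],
  roll=[-0.1,-0.2,-0.3,-0.4,-0.5,-0.6,-0.7,-0.8,-0.9,-0.9],
  hand=60,
  force=20,
)

```text
clock: 2.25
eef_pos: [304.6, -267.5, 304.0]
orientation: [2.786, 1.452, 0.0]
wrist_force: [-0.7, -0.9, -0.4]
finger_gap: 0.766
grasp_force: 0.0
```

Call:
arm_command(
  travel=[
    [0.08,-0.01,0],
    [0.2,-0.02,0],
    [0.33,-0.03,0],
    [0.46,-0.04,0],
    [0.6,-0.06,0],
    [0.73,-0.08,0],
    [0.85,-0.09,0],
    [0.94,-0.1,0],
    [1.0,-0.11,0],
    [1.0,-0.11,0],
  ],
  roll=[-0.1,-0.2,-0.3,-0.4,-0.5,-0.6,-0.7,-0.8,-0.88,-0.88],
)

```text
clock: 3.5
eef_pos: [449.9, -3.2, 303.7]
orientation: [-2.132, -2.307, -0.0]
wrist_force: [-0.3, -1.0, 0.9]
finger_gap: 0.766
grasp_force: 0.0
```

```bash
python3 - <<'E'
from h import *
from workcell import ctrl
import cv2
s=ctrl.sense();print(s["eef_pos"],s["orientation"],s["joint_pos"].__class__,np.round(s["joint_pos"],2))
W=ctrl.camera_model("wrist");im=ctrl.grab_frame("wrist");im=im[:,:,::-1].copy()
print(-W["R"].T@W["t"],W["k1"],W["fov_y"])
for l in("strap_knob","lever_knob","strap","mould"):
    for d in ctrl.cut_out("wrist",l)[:2]:print(l,round(d["conf"],2),d["bbox"])
for k,v in model([565.2,-38.05,.08,.651,.261]).items():
    p=proj(W,v);print(k,p.round(0));cv2.circle(im,tuple(int(q) for q in p),4,(0,0,255),1)
cv2.imwrite("pics/w1.png",im)
E
```

```text
[449.90715324  -3.22381727 303.74061384] [-2.13151220e+00 -2.30744394e+00 -1.77714980e-05] <class 'numpy.ndarray'> [ 0.15  0.54 -0.36  1.91  0.27  0.74 -0.28]
[443.5134406   72.30517919 373.93910687] -0.06943493746634521 68.98690673095537
strap_knob 0.61 [317.3, 187.9, 131.8, 147.3]
lever_knob 0.7 [483.5, 245.9, 154.7, 194.1]
lever_knob 0.37 [508.1, 199.5, 94.6, 64.3]
strap 0.9 [318.1, 185.6, 131.1, 152.4]
mould 0.87 [412.7, 244.7, 74.0, 59.2]
b1 [470. 170.]
b2 [452. 307.]
b3 [368. 308.]
b4 [374. 169.]
post [456. 365.]
axis [493. 260.]
sk [343. 217.]
skh [493. 168.]
lk [599. 415.]
lkh [469. 394.]
```

View pics/w1.png

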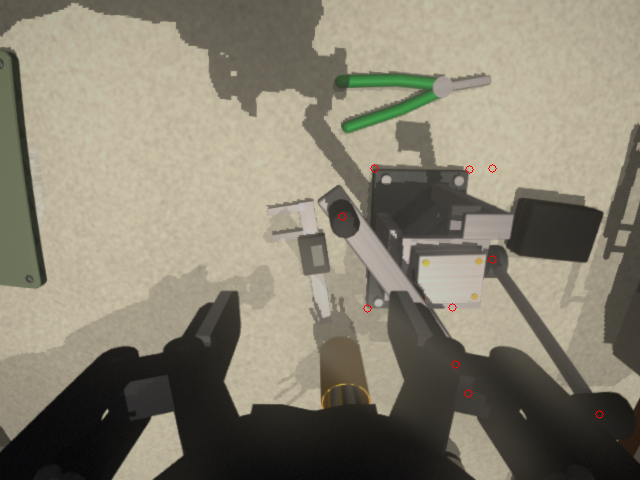

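The wrist view agrees with the fitted model: the strap knob is at (343,217) and the base corners are within 2 px. I'm descending onto the strap knob.

Call:
arm_command(
  travel=[
    [0.02,0.02,0.0],
    [0.05,0.04,0.02],
    [0.07,0.06,0.05],
    [0.07,0.06,0.1],
    [0.07,0.06,0.15],
    [0.07,0.06,0.2],
    [0.07,0.06,0.25],
    [0.07,0.06,0.28],
    [0.07,0.06,0.29],
    [0.07,0.06,0.29],
  ],
  roll=[0,0,0,0,0,0,0,0,0,0],
)

```text
clock: 5.0
eef_pos: [466.0, 19.3, 217.0]
orientation: [-2.132, -2.307, -0.0]
wrist_force: [-0.3, -0.3, 1.1]
finger_gap: 0.766
grasp_force: 0.0
```

Call:
arm_command(
  travel=[
    [0,0,0],
    [0,0,0],
    [0,0,0],
    [0,0,0],
    [0,0,0],
    [0,0,0],
    [0,0,0],
    [0,0,0],
    [0,0,0],
    [0,0,0],
  ],
  roll=[0,0,0,0,0,0,0,0,0,0],
  hand=255,
  force=20,
)

```text
clock: 6.25
eef_pos: [466.1, 19.2, 217.1]
orientation: [2.132, 2.307, 0.001]
wrist_force: [0.4, -0.4, 6.5]
finger_gap: 0.202
grasp_force: 21.1
```

```bash
python3 - <<'E'
from h import *
from workcell import ctrl
s=ctrl.sense();e=s["eef_pos"];print(e,s["finger_gap"],s["grasp_force"],s["wrist_force"])
M=Ro.from_rotvec(s["orientation"]).as_matrix()
d=model([565.2,-38.05,.08,.651,.261]);pv=d["post"];print(np.hypot(*(e-pv)[:2]))
st=np.arctan2(-(e-pv)[0],(e-pv)[1])-.08;print("strap",st)
for a in np.append(np.linspace(st,0,9)[1:],-.03):
    k=model([565.2,-38.05,.08,a,.261])["sk"];k[2]=e[2];print(round(a,2),(M.T@(k-e)/300).round(3))
S,T=ctrl.camera_model("scene"),ctrl.camera_model("top");print("pot",tri([(S,[243,292]),(T,[402,260])]))
E
```

```text
[466.0815998   19.20771761 217.1351621 ] 0.2019431124865179 21.060765981674194 [ 0.42781539 -0.40312597  6.50413383]
154.93996876832597
strap 0.6537191899775878
0.57 [0.024 0.034 0.   ]
0.49 [0.046 0.071 0.   ]
0.41 [0.064 0.109 0.   ]
0.33 [0.079 0.148 0.   ]
0.25 [0.091 0.189 0.   ]
0.16 [0.1  0.23 0.  ]
0.08 [0.105 0.272 0.   ]
0.0 [0.107 0.314 0.   ]
-0.03 [0.107 0.329 0.   ]
pot (array([ 496.08849863, -192.98666334,   57.93197382]), np.float64(0.1471285052975304))
```

Call:
arm_command(
  travel=[
    [0.0,0.0,-0.01],
    [0.024,0.034,-0.01],
    [0.046,0.071,-0.01],
    [0.064,0.109,-0.01],
    [0.079,0.148,-0.01],
    [0.091,0.189,-0.01],
    [0.1,0.23,-0.01],
    [0.105,0.272,-0.01],
    [0.107,0.304,-0.01],
    [0.107,0.304,-0.01],
  ],
  roll=[0,0,0,0,0,0,0,0,0,0],
)

```text
clock: 7.5
eef_pos: [554.9, 58.8, 220.0]
orientation: [2.132, 2.307, 0.002]
wrist_force: [-0.4, 2.0, -3.0]
finger_gap: 0.201
grasp_force: 22.4
```

Call:
arm_command(
  travel=[
    [0,0.005,0],
    [0,0.01,0],
    [0,0.014,0],
    [0,0.017,0],
    [0,0.02,0],
    [0,0.02,0],
    [0,0.02,0],
    [0,0.02,0],
    [0,0.02,0],
    [0,0.02,0],
  ],
  roll=[0,0,0,0,0,0,0,0,0,0],
)

```text
clock: 8.75
eef_pos: [558.3, 59.0, 219.9]
orientation: [-2.129, -2.306, 0.006]
wrist_force: [-20.4, 3.5, 10.2]
finger_gap: 0.199
grasp_force: 24.0
```

Call:
arm_command(
  travel=[
    [0,-0.008,0],
    [0,-0.008,0],
    [0,-0.008,0],
    [0,-0.008,0],
    [0,-0.008,0],
    [0,-0.008,0],
    [0,-0.008,0],
    [0,-0.008,0],
    [0,-0.008,0],
    [0,-0.008,0],
  ],
  roll=[0,0,0,0,0,0,0,0,0,0],
  hand=60,
)

```text
clock: 10.0
eef_pos: [557.9, 58.7, 219.9]
orientation: [-2.132, -2.307, -0.0]
wrist_force: [0.5, 0.7, 0.8]
finger_gap: 0.762
grasp_force: 0.0
```

Call:
arm_command(
  travel=[
    [0,0,-0.03],
    [0,0,-0.1],
    [0,0,-0.2],
    [0,0,-0.3],
    [0,0,-0.36],
    [-0.05,0,-0.38],
    [-0.1,0,-0.38],
    [-0.15,0,-0.38],
    [-0.18,0,-0.38],
    [-0.18,0,-0.38],
  ],
  roll=[0,0,0,0,0,0,0,0,0,0],
)

```text
clock: 11.25
eef_pos: [562.2, 4.1, 333.6]
orientation: [-2.133, -2.306, 0.0]
wrist_force: [-0.4, 0.3, 0.3]
finger_gap: 0.76
grasp_force: 0.0
```

```bash
python3 - <<'E'
from h import *
from workcell import ctrl
import cv2
s=ctrl.sense();print(s["eef_pos"],s["orientation"],np.round(s["joint_pos"],2))
P=[565.2,-38.05,.08,0,.261];out=[]
for n in("scene","top","wrist"):
    W=ctrl.camera_model(n);im=ctrl.grab_frame(n)[:,:,::-1].copy()
    for l in("strap_knob","lever_knob"):
        for d in ctrl.cut_out(n,l)[:1]:print(n,l,round(d["conf"],2),d["bbox"])
    for k,v in model(P).items():
        p=proj(W,v)
        if k in("sk","lk","post"):print(n,k,p.round(1))
        cv2.circle(im,tuple(int(round(q)) for q in p),2,(0,0,255),1)
    cv2.imwrite(f"pics/{n}2.png",im)
    out.append(cv2.resize(im,(400,300)) if n=="wrist" else cv2.resize(im[190:325,225:405] if n=="scene" else im[165:300,270:450],(400,300),interpolation=cv2.INTER_CUBIC))
out.append(out[0]*0);cv2.imwrite("pics/m2.png",np.vstack([np.hstack(out[:2]),np.hstack(out[2:])]))
E
```

```text
[562.17849336   4.14111785 333.60848671] [-2.13286166e+00 -2.30603620e+00  4.70843197e-04] [ 0.12  0.67 -0.35  1.48  0.25  1.04 -0.22]
scene strap_knob 0.73 [280.7, 225.6, 55.4, 47.7]
scene lever_knob 0.64 [302.8, 245.1, 26.0, 45.4]
scene post [288.7 266.6]
scene sk [330.3 229.7]
scene lk [310.5 255.5]
top strap_knob 0.57 [294.0, 234.4, 20.5, 9.7]
top post [363.  226.7]
top sk [298.5 236.5]
top lk [353.5 194.9]
wrist strap_knob 0.92 [298.3, 140.7, 29.8, 217.4]
wrist lever_knob 0.84 [265.3, 235.0, 139.8, 179.4]
wrist post [313.7 343.5]
wrist sk [313.5 161.8]
wrist lk [405.6 387.5]
```

View pics/m2.png

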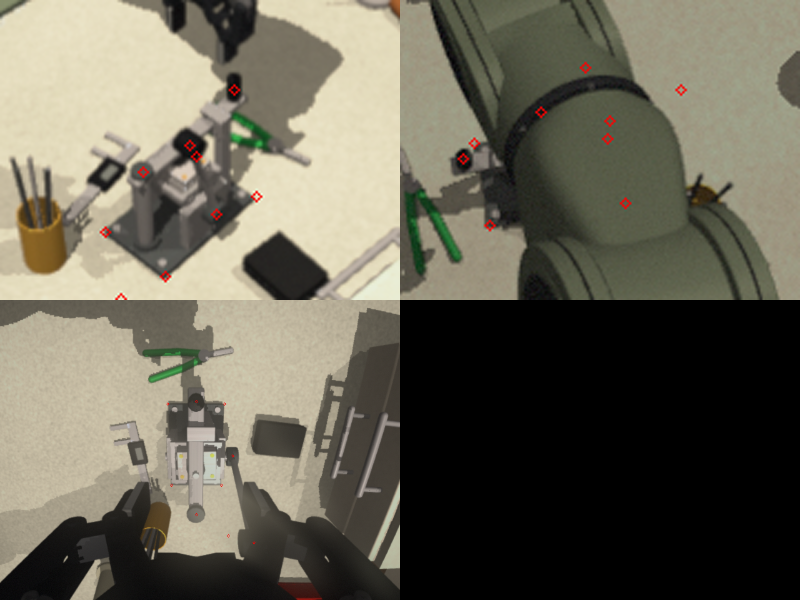

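The strap is home: its knob sits on the model's home point in the scene and wrist views, and the lever is unmoved. Next is the lever knob.

Call:
arm_command(
  travel=[
    [-0.04,0.03,0],
    [-0.1,0.07,0],
    [-0.17,0.12,0],
    [-0.23,0.165,0],
    [-0.279,0.198,0],
    [-0.279,0.198,0.03],
    [-0.279,0.198,0.08],
    [-0.279,0.198,0.14],
    [-0.279,0.198,0.19],
    [-0.279,0.198,0.209],
  ],
  roll=[0,0,0,0,0,0,0,0,0,0],
)

```text
clock: 12.95
eef_pos: [627.8, -73.8, 270.3]
orientation: [-2.131, -2.307, 0.001]
wrist_force: [-0.6, 0.1, 0.5]
finger_gap: 0.766
grasp_force: 0.0
```

```bash
python3 - <<'E'
from h import *
from workcell import ctrl
import cv2
s=ctrl.sense();print(s["eef_pos"],s["wrist_force"])
W=ctrl.camera_model("wrist");im=ctrl.grab_frame("wrist")[:,:,::-1].copy();print(proj(W,[628,-74.3,220]))
S=ctrl.camera_model("scene");im2=ctrl.grab_frame("scene")[:,:,::-1].copy();print(proj(S,[628,-74.3,220]))
cv2.imwrite("pics/w3.png",np.hstack([cv2.resize(im,(400,300)),cv2.resize(im2[200:320,250:410],(400,300),interpolation=cv2.INTER_CUBIC)]))
E
```

```text
[627.76263019 -73.7926641  270.263922  ] [-0.57231986  0.10044435  0.51353884]
[315.33182237 330.39521273]
[310.44283937 255.24506875]
```

View pics/w3.png

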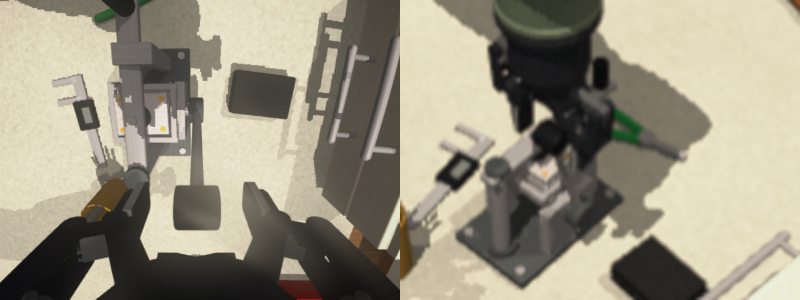

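The knob lies between the fingers at (315,332), against a prediction of (315,330). Closing now.

Call:
arm_command(
  travel=[
    [0,0,0],
    [0,0,0],
    [0,0,0],
    [0,0,0],
    [0,0,0],
    [0,0,0],
    [0,0,0],
    [0,0,0],
    [0,0,0],
    [0,0,0],
  ],
  roll=[0,0,0,0,0,0,0,0,0,0],
  hand=255,
  force=30,
)

```text
clock: 14.3
eef_pos: [628.1, -73.9, 271.7]
orientation: [2.132, 2.307, 0.001]
wrist_force: [-1.3, -0.9, 6.0]
finger_gap: 0.325
grasp_force: 33.4
```

```bash
python3 - <<'E'
from h import *
from workcell import ctrl
s=ctrl.sense();e=s["eef_pos"];print(e,s["finger_gap"],s["grasp_force"],s["wrist_force"])
M=Ro.from_rotvec(s["orientation"]).as_matrix();P=[565.2,-38.05,.08,0,.261];k0=model(P)["lk"]
for a in list(np.arange(.33,1.56,.07))+[1.571]:
    P[4]=a;print(round(a,3),(M.T@(model(P)["lk"]-k0)/300).round(3))
E
```

```text
[628.11599402 -73.91747329 271.6897957 ] 0.32531202053402636 33.434661626815796 [-1.29051005 -0.92174436  5.97939702]
0.33 [-0.035  0.     0.011]
0.4 [-0.07   0.     0.024]
0.47 [-0.104  0.     0.04 ]
0.54 [-0.137  0.     0.058]
0.61 [-0.168  0.     0.078]
0.68 [-0.198  0.     0.101]
0.75 [-0.226  0.     0.125]
0.82 [-0.252  0.     0.151]
0.89 [-0.277  0.     0.18 ]
0.96 [-0.299  0.     0.209]
1.03 [-0.32   0.     0.241]
1.1 [-0.338  0.     0.273]
1.17 [-0.353  0.     0.307]
1.24 [-0.367  0.     0.342]
1.31 [-0.378  0.     0.378]
1.38 [-0.386  0.     0.414]
1.45 [-0.392  0.     0.451]
1.52 [-0.395  0.     0.488]
1.571 [-0.396  0.     0.515]
```

Call:
arm_command(
  travel=[
    [-0.015,0,0.0],
    [-0.035,0,0.007],
    [-0.07,0,0.02],
    [-0.104,0,0.036],
    [-0.137,0,0.054],
    [-0.168,0,0.074],
    [-0.198,0,0.097],
    [-0.226,0,0.121],
    [-0.252,0,0.147],
    [-0.252,0,0.147],
  ],
  roll=[0,0,0,0,0,0,0,0,0,0],
)

```text
clock: 15.55
eef_pos: [634.0, -150.5, 226.6]
orientation: [2.133, 2.306, -0.001]
wrist_force: [2.3, -1.1, 2.9]
finger_gap: 0.324
grasp_force: 34.4
```

```bash
python3 - <<'E'
from h import *
from workcell import ctrl
s=ctrl.sense();e=s["eef_pos"];print(e-[628.116,-73.917,271.69],s["wrist_force"],s["grasp_force"])
print(model([565.2,-38.05,.08,0,.82])["lk"]-model([565.2,-38.05,.08,0,.261])["lk"])
E
```

```text
[  5.90805673 -76.57617375 -45.07320113] [ 2.32434606 -1.10845851  2.94644154] 34.427316784858704
[  6.0492101  -75.45374511 -45.42579314]
```

Call:
arm_command(
  travel=[
    [-0.012,0,0.014],
    [-0.025,0,0.029],
    [-0.045,0,0.058],
    [-0.066,0,0.09],
    [-0.084,0,0.122],
    [-0.1,0,0.156],
    [-0.113,0,0.191],
    [-0.124,0,0.227],
    [-0.132,0,0.263],
    [-0.138,0,0.3],
  ],
  roll=[0,0,0,0,0,0,0,0,0,0],
)

```text
clock: 16.8
eef_pos: [637.2, -191.4, 137.2]
orientation: [2.132, 2.306, -0.001]
wrist_force: [-0.8, -3.9, 6.4]
finger_gap: 0.323
grasp_force: 38.4
```

```bash
python3 - <<'E'
from h import *
from workcell import ctrl
s=ctrl.sense();e=s["eef_pos"];print(e-[628.116,-73.917,271.69],e,s["wrist_force"],s["grasp_force"],s["joint_pos"].round(2))
print(model([565.2,-38.05,.08,0,1.45])["lk"]-model([565.2,-38.05,.08,0,.261])["lk"])
E
```

```text
[   9.12236458 -117.50052603 -134.44663504] [ 637.23836458 -191.41752603  137.24336496] [-0.79434561 -3.87403631  6.36207182] 38.41105341911316 [ 0.37  1.06 -0.31  1.26  0.36  0.87  0.05]
[   9.39369964 -117.17063995 -135.30074321]
```

Call:
arm_command(
  travel=[
    [0,0,0.015],
    [-0.001,0,0.03],
    [-0.002,0,0.045],
    [-0.003,0,0.058],
    [-0.003,0,0.067],
    [-0.003,0,0.069],
    [-0.003,0,0.069],
    [-0.003,0,0.069],
    [-0.003,0,0.069],
    [-0.003,0,0.069],
  ],
  roll=[0,0,0,0,0,0,0,0,0,0],
  force=40,
)

```text
clock: 18.05
eef_pos: [637.3, -192.4, 116.8]
orientation: [2.131, 2.306, -0.002]
wrist_force: [1.2, -5.2, 4.9]
finger_gap: 0.324
grasp_force: 39.1
```

```bash
python3 - <<'E'
from h import *
from workcell import ctrl
import cv2
s=ctrl.sense();e=s["eef_pos"];print(e-[628.116,-73.917,271.69],e,s["wrist_force"],s["grasp_force"],s["finger_gap"])
W=ctrl.camera_model("wrist");S=ctrl.camera_model("scene");im=ctrl.grab_frame("wrist")[:,:,::-1].copy();im2=ctrl.grab_frame("scene")[:,:,::-1].copy()
cv2.imwrite("pics/w4raw.png",im);cv2.imwrite("pics/s4raw.png",im2)
for a,c in((1.47,(255,0,0)),(1.571,(0,0,255)),(1.67,(0,255,0))):
    d=model([565.2,-38.05,.08,0,a]);print(a,proj(W,d["lk"]),proj(S,d["lk"]),proj(S,(d["lk"]*.6+d["axis"]*.4)))
for n in("scene","wrist"):
  for l in("lever_knob","cam_lever"):
    for d in ctrl.cut_out(n,l)[:2]:print(n,l,round(d["conf"],2),d["bbox"],np.argwhere(d["pixels"]).mean(0)[::-1])
cv2.imwrite("pics/w4.png",np.hstack([cv2.resize(im,(400,300)),cv2.resize(im2[220:340,230:390],(400,300),interpolation=cv2.INTER_CUBIC)]))
E
```

```text
[   9.20349362 -118.45443862 -154.9374158 ] [ 637.31949362 -192.37143862  116.7525842 ] [ 1.22196194 -5.22899151  4.88946055] 39.10907685756683 0.3238610579097265
1.47 [316.07304466 350.43832722] [278.57938477 319.70461899] [296.71991329 305.60131816]
1.571 [315.78957139 327.80961348] [278.72328402 323.66550165] [296.71960164 307.99944884]
1.67 [315.56469549 306.78562329] [279.31249611 327.09374223] [296.98009697 310.10072976]
scene lever_knob 0.67 [271.4, 275.2, 55.6, 52.2] [304.70588235 298.30795848]
scene lever_knob 0.6 [228.2, 259.1, 27.6, 57.4] [242.74137931 291.89787798]
scene cam_lever 0.81 [271.8, 277.8, 58.5, 49.3] [305.26558266 298.17073171]
wrist lever_knob 0.58 [279.1, 1.3, 75.4, 372.1] [313.57363592 218.41512037]
wrist cam_lever 0.71 [276.8, 0.5, 73.7, 374.2] [313.50386808 218.34534473]
```

View pics/w4.png

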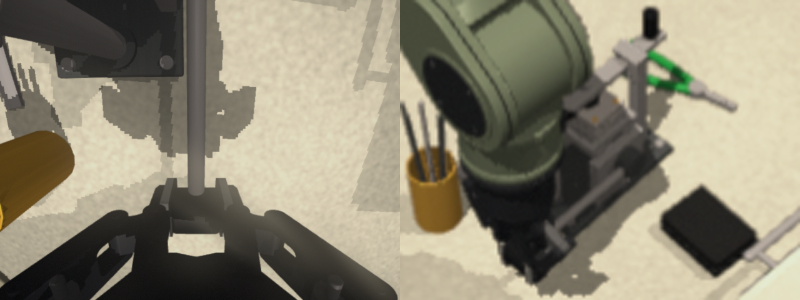

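The lever looks level with the knob in the pads. To check this precisely, I'll overlay the knob outline predicted for level.

```bash
python3 - <<'E'
from h import *
from workcell import ctrl
import cv2
W=ctrl.camera_model("wrist");im=cv2.imread("pics/w4raw.png");c,s=np.cos(.08),np.sin(.08);ex=np.array([c,s,0]);K=3
u0,v0=215,270
big=[cv2.resize(im[v0:v0+140,u0:u0+200],(200*K,140*K),interpolation=cv2.INTER_CUBIC) for _ in range(1)][0]
for a,col in((1.521,(255,128,0)),(1.571,(0,0,255)),(1.621,(0,255,0))):
    d=model([565.2,-38.05,.08,0,a]);k=d["lk"];pts=[]
    for sx in(-14,14):
        for t in np.linspace(0,2*np.pi,40):
            pts.append(proj(W,k+ex*sx+14*np.cos(t)*np.array([-s,c,0])+14*np.sin(t)*np.array([0,0,1])))
    h=cv2.convexHull(np.float32(pts))[:,0];print(a,h.min(0),h.max(0))
    cv2.polylines(big,[np.int32((h-[u0,v0]+.5)*K)],True,col,1)
cv2.imwrite("pics/k4.png",big)
E
```

```text
1.521 [274.87643 301.30807] [357.4798  377.96494]
1.571 [277.18927 292.42728] [354.84766 364.41434]
1.621 [279.2082  283.59546] [352.5421  351.56107]
```

View pics/k4.png

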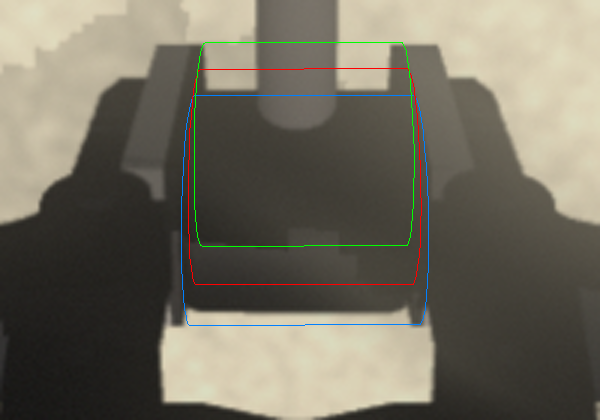

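```bash
python3 - <<'E'
from h import *
from workcell import ctrl
import cv2
W=ctrl.camera_model("wrist");c,s=np.cos(.08),np.sin(.08);ex=np.array([c,s,0]);ey=np.array([-s,c,0]);ez=np.array([0,0,1.])
def hull(m,k):
    h=np.array([proj(m,k+ex*sx+14*np.cos(t)*ey+14*np.sin(t)*ez) for sx in(-14,14) for t in np.linspace(0,6.283,60)]);return h.min(0),h.max(0)
# w3 view
W3=dict(W);W3["t"]=W["t"]-W["R"]@(np.array([627.76,-73.79,270.26])-ctrl.sense()["eef_pos"])
print("w3 pred",hull(W3,model([565.2,-38.05,.08,0,.261])["lk"]), proj(W3,[628,-74.3,220]))
g=cv2.cvtColor(cv2.imread("pics/w3.png"),6).astype(int)
col=g[165:245,178:186].mean(1);print("col left-of-rod rows165+",col.round().astype(int).tolist())
col=g[165:245,208:216].mean(1);print("col right",col.round().astype(int).tolist())
# rod edges now
im=cv2.GaussianBlur(cv2.cvtColor(cv2.imread("pics/w4raw.png"),6),(1,5),0).astype(float)
for r in range(5,295,15):
    gx=np.gradient(im[r,280:350]);i,j=np.argmin(gx),np.argmax(gx)
    print(r,im[r,292:340:3].astype(int).tolist(),280+i,280+j)
E
```

```text
w3 pred (array([276.97146935, 294.27290341]), array([355.23808924, 366.89087801])) [315.12516179 330.18847623]
col left-of-rod rows165+ [216, 216, 216, 217, 217, 216, 218, 219, 217, 216, 216, 217, 218, 218, 219, 219, 218, 218, 218, 208, 132, 89, 87, 86, 85, 85, 84, 84, 83, 82, 82, 82, 83, 82, 83, 83, 84, 84, 85, 84, 85, 85, 84, 84, 84, 83, 82, 82, 80, 78, 78, 82, 80, 78, 77, 75, 74, 72, 71, 69, 68, 67, 66, 66, 77, 170, 221, 222, 222, 224, 225, 225, 226, 225, 224, 224, 225, 224, 224, 224]
col right [222, 220, 221, 222, 220, 218, 219, 219, 219, 219, 219, 220, 220, 218, 217, 217, 218, 218, 217, 208, 154, 112, 111, 110, 110, 109, 108, 108, 107, 106, 106, 105, 104, 104, 103, 103, 102, 102, 101, 101, 100, 100, 100, 99, 98, 99, 99, 100, 100, 101, 104, 106, 108, 109, 111, 112, 112, 112, 110, 109, 109, 108, 107, 107, 112, 172, 214, 217, 217, 217, 218, 218, 219, 219, 217, 218, 221, 222, 222, 221]
5 [54, 106, 76, 70, 77, 83, 87, 97, 99, 96, 92, 90, 85, 110, 113, 113] 298 343
20 [54, 111, 77, 70, 78, 84, 89, 98, 100, 96, 92, 91, 86, 112, 113, 113] 298 347
35 [50, 108, 81, 70, 79, 84, 90, 99, 100
[... 789 characters left out ...]
110, 111, 109, 73, 82, 88, 92, 97, 98, 97, 95, 91, 89, 112, 112, 112] 299 328
200 [118, 116, 115, 74, 83, 89, 94, 96, 98, 97, 97, 91, 94, 113, 115, 119] 299 328
215 [115, 117, 115, 77, 86, 91, 95, 98, 99, 99, 98, 93, 103, 121, 119, 117] 299 328
230 [119, 119, 118, 83, 91, 96, 99, 102, 103, 102, 101, 95, 114, 119, 119, 117] 299 328
245 [157, 156, 155, 93, 100, 103, 106, 107, 108, 108, 106, 101, 121, 124, 122, 121] 299 280
260 [206, 205, 205, 99, 103, 108, 110, 113, 114, 114, 113, 109, 193, 208, 207, 206] 300 327
275 [201, 203, 204, 103, 103, 107, 111, 114, 115, 115, 115, 112, 193, 203, 201, 199] 300 327
290 [171, 173, 173, 98, 99, 104, 108, 110, 112, 112, 111, 108, 196, 197, 196, 197] 344 283
```

```bash
python3 - <<'E'
from h import *
from workcell import ctrl
import cv2
W=ctrl.camera_model("wrist");c,s=np.cos(.08),np.sin(.08);ex=np.array([c,s,0]);ey=np.array([-s,c,0]);ez=np.array([0,0,1.])
im=cv2.cvtColor(cv2.imread("pics/w4raw.png"),6).astype(float)
def edge(a,b,lo,hi):  # half-level crossing between bg and rod levels in 1d
    pass
rows=np.r_[20:225:1,256:286:1];obs=[]
for r in rows:
    l=im[r-1:r+2].mean(0)
    g=np.abs(np.gradient(l));
    def sub(lo,hi):
        w=g[lo:hi+1]**2;i=lo+w.argmax();q=slice(i-2,i+3);return (g[q]**2*np.arange(i-2,i+3)).sum()/(g[q]**2).sum()
    obs.append((sub(296,303) ,sub(325,333)))
obs=np.array(obs)
for lo,hi in((20,60),(60,100),(100,140),(140,180),(180,225),(256,286)):
    k=(rows>=lo)&(rows<hi);print(lo,hi,np.median(obs[k],0).round(2),round(np.median(obs[k,1]-obs[k,0]),2))
cam=-W["R"].T@W["t"]
def edges(p):
    th,dx,dz,rad=p;ax=model([565.2,-38.05,.08,0,0])["axis"]+ex*dx+ez*dz
    d=-np.sin(th)*ey+np.cos(th)*ez;out=[]
    L=np.linspace(20,150,40);A=[];B=[]
    for t in L:
        q=ax+d*t;v=cam-q;v-=d*(v@d);D=np.linalg.norm(v);v/=D;n=np.cross(d,v);n*=np.sign(n@ex)
        sa=rad/D;ca=np.sqrt(1-sa*sa)
        A.append(proj(W,q+rad*(sa*v-ca*n)));B.append(proj(W,q+rad*(sa*v+ca*n)))
    A,B=np.array(A),np.array(B)
    f=lambda Z:np.interp(rows,Z[np.argsort(Z[:,1]),1],Z[np.argsort(Z[:,1]),0])
    return np.c_[f(A),f(B)]
for th in(1.52,1.571,1.62):
    e=edges([th,0,0,5]);print(th,[(lo,(e[rows==lo][0]).round(2).tolist(),round(float(np.diff(e[rows==lo][0])[0]),2)) for lo in(40,80,120,160,202,270)])
for fix in(5.,):
    r=least_squares(lambda p:(np.diff(edges([p[0],0,p[1],fix]))-np.diff(obs)).ravel(),[1.55,0],loss="soft_l1",f_scale=.3,diff_step=1e-3);print("th,dz",r.x)
    r=least_squares(lambda p:(np.diff(edges([p[0],0,0,fix]))-np.diff(obs)).ravel(),[1.55],loss="soft_l1",f_scale=.3,diff_step=1e-3);print("th|dz=0",r.x)
    r=least_squares(lambda p:(np.diff(edges([p[0],0,0,p[1]]))-np.diff(obs)).ravel(),[1.55,5],loss="soft_l1",f_scale=.3,diff_step=1e-3);print("th,rad",r.x)
E
```

```text
20 60 [297.79 330.14] 32.34
60 100 [297.96 329.48] 31.55
100 140 [298.28 329.26] 31.0
140 180 [298.71 328.57] 29.87
180 225 [298.96 328.26] 29.36
256 286 [299.74 327.21] 27.48
1.52 [(40, [299.59, 331.92], 32.34), (80, [299.92, 331.66], 31.74), (120, [300.29, 331.36], 31.08), (160, [300.67, 331.03], 30.36), (202, [301.11, 330.65], 29.54), (270, [301.86, 329.96], 28.1)]
1.571 [(40, [299.91, 331.48], 31.56), (80, [300.31, 331.13], 30.82), (120, [300.73, 330.75], 30.02), (160, [301.18, 330.34], 29.16), (202, [301.67, 329.88], 28.21), (270, [302.52, 329.06], 26.54)]
1.62 [(40, [300.21, 331.08], 30.87), (80, [300.66, 330.66], 30.0), (120, [301.14, 330.21], 29.07), (160, [301.63, 329.73], 28.09), (202, [302.18, 329.19], 27.01), (270, [303.11, 328.26], 25.15)]
th,dz [1.54670429 1.37720703]
th|dz=0 [1.53166247]
th,rad [1.54670542 5.05815086]
```

Rod edge convergence and knob rows both give a lever angle of about 1.545, slightly short of level. I'll lower it 4 mm and measure again.

Call:
arm_command(
  travel=[
    [0,0,0.005],
    [0,0,0.01],
    [0,0,0.014],
    [0,0,0.014],
    [0,0,0.014],
    [0,0,0.014],
    [0,0,0.014],
    [0,0,0.014],
    [0,0,0.014],
    [0,0,0.014],
  ],
  roll=[0,0,0,0,0,0,0,0,0,0],
)

```text
clock: 19.6
eef_pos: [637.3, -192.3, 112.6]
orientation: [2.131, 2.306, -0.001]
wrist_force: [0.5, -5.8, 5.3]
finger_gap: 0.324
grasp_force: 39.1
```

```bash
cat > meas.py <<'E'
from h import *
from workcell import ctrl
import cv2
q=ctrl.sense();print(q["eef_pos"],q["wrist_force"],q["grasp_force"],q["clock"])
W=ctrl.camera_model("wrist");raw=ctrl.grab_frame("wrist");cv2.imwrite("pics/w5raw.png",raw[:,:,::-1]);im=cv2.cvtColor(raw,cv2.COLOR_RGB2GRAY).astype(float)
c,s=np.cos(.08),np.sin(.08);ex=np.array([c,s,0]);ey=np.array([-s,c,0]);ez=np.array([0,0,1.])
rows=np.r_[20:225:1,256:284:1];obs=[]
for r in rows:
    g=np.abs(np.gradient(im[r-1:r+2].mean(0)))**2
    def sub(lo,hi):
        i=lo+g[lo:hi+1].argmax();k=np.arange(i-2,i+3);return (g[k]*k).sum()/g[k].sum()
    obs.append((sub(296,303),sub(325,333)))
obs=np.array(obs);cam=-W["R"].T@W["t"]
def edges(th,dz,rad):
    ax=model([565.2,-38.05,.08,0,0])["axis"]+ez*dz;d=-np.sin(th)*ey+np.cos(th)*ez;A=[];B=[]
    for t in np.linspace(20,150,40):
        p=ax+d*t;v=cam-p;v-=d*(v@d);D=np.linalg.norm(v);v/=D;n=np.cross(d,v);n*=np.sign(n@ex);sa=rad/D;ca=np.sqrt(1-sa*sa)
        A.append(proj(W,p+rad*(sa*v-ca*n)));B.append(proj(W,p+rad*(sa*v+ca*n)))
    f=lambda Z:np.interp(rows,np.array(Z)[::1,1],np.array(Z)[:,0]) 
    return f(A),f(B)
w=obs[:,1]-obs[:,0]
def res(p,dz=None):
    a,b=edges(p[0],p[1] if dz is None else dz,5.);return b-a-w
for dz,x0 in((None,[1.55,0]),(0,[1.55])):
    r=least_squares(res,x0,args=(dz,),loss="soft_l1",f_scale=.3,diff_step=1e-3);print("rod",r.x)
e=lambda lo,hi,cl:lo+np.abs(np.gradient(im[lo:hi,cl].mean(1))).argmax()
print("knob top",e(285,310,slice(288,298)),e(285,310,slice(331,342)),"bottom",e(355,385,slice(290,340)))
for a in(1.521,1.571,1.621):
    k=model([565.2,-38.05,.08,0,a])["lk"];h=np.array([proj(W,k+14*np.cos(t)*ey+14*np.sin(t)*ez+ex*x) for x in(-14,14) for t in np.linspace(0,6.28,60)]);print(a,h[:,1].min().round(1),h[:,1].max().round(1))
E
python3 meas.py
```

```text
[ 637.34261184 -192.25861809  112.55664566] [ 0.51873635 -5.83137624  5.29615444] 39.12873923778534 19.6
rod [1.57806382 1.7081085 ]
rod [1.55933059]
knob top 300 300 bottom 374
1.521 306.9 386.2
1.571 297.5 371.9
1.621 288.1 358.2
```

Independent estimates now give 1.559 to 1.578, which is level. One last check of the strap before handing in.

```bash
python3 - <<'E'
from h import *
from workcell import ctrl
import cv2
S=ctrl.camera_model("scene");im=ctrl.grab_frame("scene")[:,:,::-1].copy()
for k in("sk","b1","axis"):print(k,proj(S,model([565.2,-38.05,.08,0,1.571])[k]).round(1))
cv2.imwrite("pics/s6.png",cv2.resize(im[210:345,220:400],(800,600),interpolation=cv2.INTER_CUBIC))
E
```

```text
sk [330.3 229.7]
b1 [339.5 278.4]
axis [322.4 285.6]
```

View pics/s6.png

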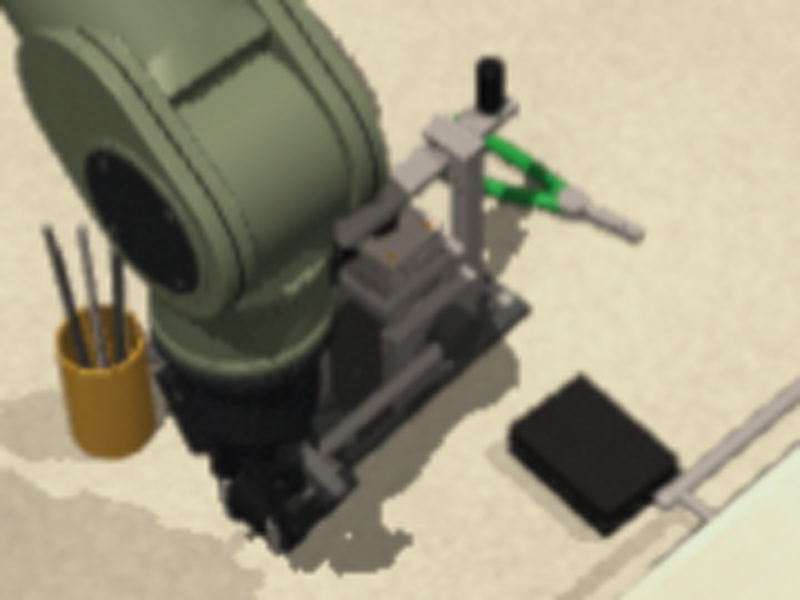

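The strap is still in its catch, with its knob at (330,229) in the scene picture as predicted. The lever lies level in the pads and the bystanders in view are undisturbed.

```bash
python3 -c "
from workcell import ctrl
print(ctrl.job_done())"
```

```text
the job is handed in; nothing more can be done
None
```

The job is handed in: the strap is fully home in its catch, and the gripper is still holding the cam lever level by its knob (measured at about 1.57 rad), at about 20 s on the clock.

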